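Put the inspected nuts and handed brackets away

TASK

Put the inspected parts away: stack the three black flange nuts, flange down, over the pin of the steel bolt fixture, the largest at the bottom, then the middle one, the smallest on top, and lay each of the two mirror-image cast brackets flat, rib up, in the side tray whose black outline shows a bracket of the same hand. Lower every part into place rather than dropping it, leave the inspection mirror where it lies, and let go of everything at the end.

Things in the scene. Friction and masses are not known exactly. Their poses are not given: they have to be found in the camera images.
- nut_large: largest of three black steel flange nuts: hexagon 46 mm across flats on a round flange 62 mm wide, 5 mm thick; 30 mm tall in all, open bore 26 mm. Starts flange down on the bench. Origin: centre of its underside; z up its axis; the flats' normals lie along x and every 60 degrees from it.
- nut_middle: middle one of three black steel flange nuts: hexagon 36 mm across flats on a round flange 50 mm wide, 5 mm thick; 25 mm tall in all, open bore 21 mm. Starts flange down on the bench. Origin: centre of its underside; z up its axis; the flats' normals lie along x and every 60 degrees from it.
- nut_small: smallest of three black steel flange nuts: hexagon 27 mm across flats on a round flange 38 mm wide, 5 mm thick; 20 mm tall in all, open bore 16 mm. Starts flange down on the bench. Origin: centre of its underside; z up its axis; the flats' normals lie along x and every 60 degrees from it.
- bracket_left: left-hand one of two mirror-image bare aluminium brackets, 0.12 kg. Plate 5 thick (mm): arm 84 (x) by 32, centred; ear at x 14 to 42, out to y +46: seen from above, going along the arm to its ear end, the ear turns left. Rib to grip: 10 thick (y), 60 long (x), top 35 up, mid-arm. Boss 18 wide on the ear, 20 up. Starts plate down. Origin: underside, below the rib's middle; z up.
- bracket_right: right-hand one of two mirror-image bare aluminium brackets, 0.12 kg. Plate 5 thick (mm): arm 84 (x) by 32, centred; ear at x 14 to 42, out to y -46: seen from above, going along the arm to its ear end, the ear turns right. Rib to grip: 10 thick (y), 60 long (x), top 35 up, mid-arm. Boss 18 wide on the ear, 20 up. Starts plate down. Origin: underside, below the rib's middle; z up.
- tray_left: fixed grey tray for left-hand brackets, 168 mm square, walls 4 thick, 25 high, white floor 4 mm up. On it a full-size black outline of that bracket from above: arm along x, ear at the +x end towards +y, bracket origin at the tray's centre. One tray on each side of the bench, either on either side. Origin: centre of underside; z up.
- tray_right: fixed grey tray for right-hand brackets, 168 mm square, walls 4 thick, 25 high, white floor 4 mm up. On it a full-size black outline of that bracket from above: arm along x, ear at the +x end towards -y, bracket origin at the tray's centre. One tray on each side of the bench, either on either side. Origin: centre of underside; z up.
- fixture: fixed steel bolt length fixture (mm): base plate 12 thick, 90 wide (y), x -40 to 105; upright pin 11 in diameter, tip 68 above the bench (last 9 tapered); low stepped stop at x 73 to 103, 36 high. Stacked nuts have their undersides 12, 42 and 67 above the bench. Origin: on the pin's axis at bench level; z up the pin, x to the stop.
- mirror: inspection mirror lying loose on the bench: a round head 40 mm in diameter and 6 mm thick on a thin stem with a 10 mm thick round aluminium handle, 150 mm long in all. Not to be moved. Origin: on the bench 55 mm from the head's centre; x points along it to the head.
Mind the look-alikes: they are no part of the job. What is shaped like the nut_large but orange or yellow is not meant.

How it is judged:
By the outcome, as a careful person would: the job done as asked, in the order asked, and still so for the second after the job is handed in, with the robot touching nothing.
It also fails if it takes over 115 s, if anything falls off the work surface, if the arm or the gripper's body presses on something with over 40 N, if the wrist force passes 120 N, or if a joint passes its speed limit or range.

ROBOT

A 6-joint arm with a two-finger parallel gripper is mounted at the origin on the work surface. World frame = base frame: x ahead of the robot, y to its left, z up, the work surface at z = 0. Lengths are in mm, angles in degrees, forces in N, time in s.
With the tool pointing down it reaches from about 350 to 850 mm from the base axis. Payload 8.1 kg.
Tool frame: the origin (TCP) lies midway between the tips of the shut fingers; the grasp point (between the pads) lies 19 mm behind it; z points along the fingers, y is the direction in which the jaws open and shut (so a half turn about z gives the same grasp; the last joint's range is limited). The gripper opens to 85 mm and grips with 20 to 120 N. Pads are 22 mm wide; open, the fingers measure 114 mm over their backs; the gripper's body (76 mm by 85 mm) begins 54 mm behind the grasp point. The pads swing forward as they close: fully open they stand 13 mm farther back than shut.
Start: joints at [-72.216, 7.471, 85.268, -0, 87.261, -4.893], TCP at [231.348, -553.609, 231.292] pointing down, gripper open.
Joint ranges: [-169.43, 169.43], [-51.17, 129.36], [1.28, 143.12], [-76.62, 256.62], [0, 156.53], [-152.29, 152.29]. Speed limits (degrees/s): [136.94, 136.94, 159.86, 180, 180, 180].

INTERFACE

Orientations are given as [roll, pitch, yaw] about the fixed x, y, z axes, in that order (R = Rz(yaw) Ry(pitch) Rx(roll)).
In Python, from bench import telemetry, snapshot, camera_params, job gives the robot as it stands. The module is installed in compiled form; this text tells all that it offers.
- The arm moves only by the shell command python3 -m jog 'ROWS' [FORCE]. ROWS is JSON, a list that holds one entry, the list of rows, each a list of 7 numbers: the shift along the tool's x, y, z in units of 50 mm (1.0 is 50 mm), then the turn, a rotation vector about the tool's x, y, z in units of 2 pi rad (1.0 is 2 pi rad), then the opening, from 0 (shut) to 1 (fully open). In form: [[[dx, dy, dz, rx, ry, rz, claw], ...]]. A call has 1 to 12 rows; each row shifts and turns the commanded pose from where the row before left it, along the tool's axes as they then stand; what a row does not reach is not made up. A row lasts 1/8 s, in which the tool goes at most 62.5 mm and 10.7 degrees, less where a joint would pass 70% of its speed; a pose out of reach is approached as far as the arm can. A call with a number of a shift or a turn outside -1 to 1 is refused whole. A call with a gripper value outside its range is refused whole. The fingers move at their own pace and stop on an object; FORCE is the grip in N (left out, the last holds). Time passes only in rows, so rows that do not move let the fingers close. It gives the time, the measured TCP pose, the force and the opening at its end, in the units of the state.
- telemetry.sense(): the state, without advancing time (a new reading comes with each control period).
- snapshot(name): name is "side" or "top" or "wrist"; returns (picture, depth): 480x640x3 uint8, red, green, blue; 480x640 float32, mm along the optical axis (not along the pixel's ray), 0 where there is no reading.
- camera_params(name): a dict with "K" (3x3 intrinsics, pixels), "extrinsics" (4x4, takes a point from camera to world coordinates). Camera axes: x right, y down, z forward; pixel columns grow to the right and rows downward; lengths in mm; the calibration is good to about 2 mm. A picture is of the moment at which its call begins: read the wrist's pose just before it. camera_params takes no time and is no camera call; for the wrist camera it gives the pose at the moment of the call.
- job.hand_in(): hands the job in, once; it reports no verdict.
The state is a dict: "time": time; "joint_pos": joint angles; "qd": joint speeds; "joint_efforts": joint torques, N m; "tool_pos": TCP position; "tcp_rot": TCP orientation; "ft_force": force on the tool from outside, world axes, zero at the start; "wrist_torque": the same for the moment, N m; "finger_gap": finger opening in mm.
Only numpy, scipy, OpenCV 4.12 (cv2) and the standard library are available. Lean on these libraries where they do the work, as an engineer would, in place of code of your own. Each camera call takes 0.05 s, during which the arm holds its last target. There are 200 camera calls.

## Working session

There is one attempt and no reset: what is moved stays moved. The work goes in short steps, Python scripts to look and compute and a shell command to move; the robot and the scene stay as the last step left them, time stands still between calls to the robot, and variables do not carry over. Pictures are saved under pics/ and viewed, about 12 in all and at most 16, crops included, and the job is handed in when it is done.

```bash
mkdir -p pics; cat > h.py <<'E'
import numpy as np, cv2
from bench import telemetry, snapshot, camera_params, job
def take(n,f):
    p,d=snapshot(n); c=camera_params(n)
    cv2.imwrite(f'pics/{f}.png',p[:,:,::-1]); np.savez(f'pics/{f}.npz',d=d,K=c['K'],E=c['extrinsics'],p=p)
def load(f): return np.load(f'pics/{f}.npz')
def pt(f,u,v,z=None):
    a=load(f);K,E=a['K'],a['E'];r=np.linalg.inv(K)@[u,v,1.]
    if z is None: s=a['d'][int(v),int(u)]
    else: s=(z-E[2,3])/(E[:3,:3]@r)[2]
    return (E[:3,:3]@(r*s)+E[:3,3])
E
python3 -c "
from h import *
take('top','t0');take('side','s0');s=telemetry.sense();print(s)
print(camera_params('top'))"
```

```text
{'time': 0.1, 'joint_pos': array([-7.22178055e+01,  7.51138461e+00,  8.53232398e+01, -7.85932331e-04,
        8.72619120e+01, -4.89414668e+00]), 'qd': array([-0.04386001, -0.08081762, -0.12451063,  0.03018942, -0.02021149,
       -0.07562848]), 'joint_efforts': array([ 6.85845844e-04, -5.70949101e+01, -5.01943016e+01, -2.90573544e-04,
        8.08326731e-03, -6.68429971e-05]), 'tool_pos': array([ 231.16780538, -553.13995124,  230.34112431]), 'tcp_rot': array([-1.79903749e+02, -7.45390844e-03,  2.26763731e+01]), 'ft_force': array([0.78871356, 0.08772248, 0.4168085 ]), 'wrist_torque': array([-0.01745214, -0.02820077,  0.04665869]), 'finger_gap': 85.10022533543827}
{'K': array([[585.4536009 ,   0.        , 318.5561719 ],
       [  0.        , 585.4536009 , 248.22635199],
       [  0.        ,   0.        ,   1.        ]]), 'extrinsics': array([[ 2.33494308e-03, -9.81068300e-01,  1.93647976e-01,
         2.59771303e+02],
       [-9.99995886e-01, -2.61337352e-03, -1.18237460e-03,
         1.95826703e+01],
       [ 1.66606473e-03, -1.93644419e-01, -9.81070366e-01,
         1.17602572e+03],
       [ 0.00000000e+00,  0.00000000e+00,  0.00000000e+00,
         1.00000000e+00]])}
```

View pics/t0.png

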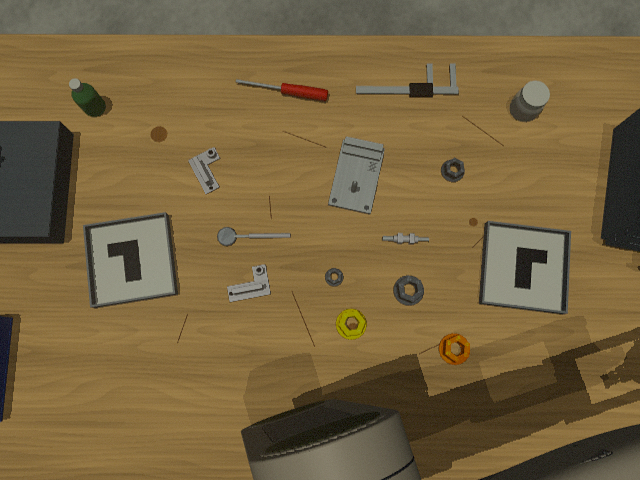

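View pics/s0.png

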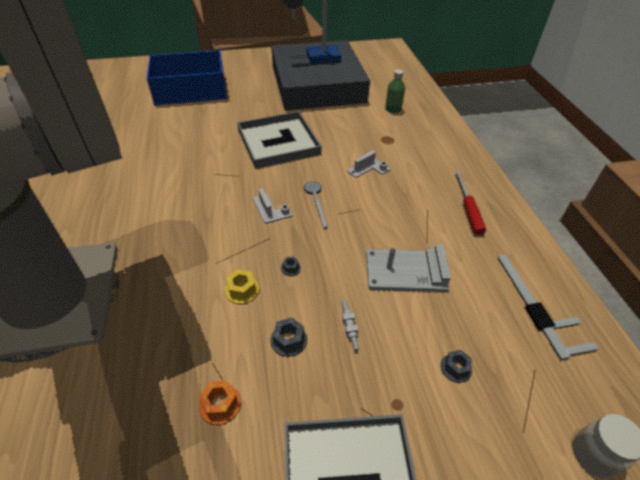

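```bash
cat > m.py <<'E'
from h import *
im=cv2.imread('pics/t0.png')
C=[(408,290),(453,169),(334,277),(357,175),(250,283),(205,172)]
T=[]
for u,v in C:
    w=40 if u in(357,) else 32
    c=cv2.resize(im[v-w:v+w,u-w:u+w],(264,264),interpolation=cv2.INTER_CUBIC)
    c=cv2.convertScaleAbs(c,alpha=1.5)
    for k in range(-w,w,8):
        p=int((k+w)*264/(2*w)); cv2.line(c,(p,0),(p,5),(0,255,255));cv2.line(c,(0,p),(5,p),(0,255,255))
        if k%16==0: cv2.putText(c,str(u+k),(p,16),0,.35,(0,255,255));cv2.putText(c,str(v+k),(7,p+4),0,.35,(0,255,255))
    T.append(c)
cv2.imwrite('pics/m.png',np.vstack([np.hstack(T[:3]),np.hstack(T[3:])]))
# tray outlines: black blob inside white
for u,v in[(131,260),(526,267)]:
    g=cv2.cvtColor(im,cv2.COLOR_BGR2GRAY)[v-36:v+36,u-36:u+36]
    n,l,s,c=cv2.connectedComponentsWithStats((g<60).astype(np.uint8))
    for i in range(1,n):
        if 300<s[i,4]<1500:
            ys,xs=np.where(l==i)
            P=np.array([pt('t0',x+u-36,y+v-36,4)[:2] for x,y in zip(xs,ys)])
            ct=max(cv2.findContours((l==i).astype(np.uint8),0,2)[0],key=cv2.contourArea)
            ap=cv2.approxPolyDP(ct,3,True)[:,0]
            print('area mm',s[i,4],'centroid',P.mean(0),[pt('t0',a+u-36,b+v-36,4)[:2].round(0).tolist() for a,b in ap])
    # white floor rect
    m=(cv2.cvtColor(im,cv2.COLOR_BGR2HSV)[v-48:v+48,u-48:u+48]); w=((m[...,1]<40)&(m[...,2]>120)).astype(np.uint8)
    ct=max(cv2.findContours(w,0,2)[0],key=cv2.contourArea)
    Q=np.array([pt('t0',a+u-48,b+v-48,4)[:2] for a,b in ct[:,0]],np.float32); print('floor',cv2.minAreaRect(Q))
E
python3 m.py
```

```text
area mm 794 centroid [470.60383382 406.55410164] [[507.0, 392.0], [499.0, 448.0], [474.0, 444.0], [474.0, 414.0], [423.0, 406.0], [429.0, 379.0]]
floor ((465.96942138671875, 399.0657653808594), (156.38868713378906, 151.79605102539062), 9.34998893737793)
area mm 805 centroid [ 457.80139804 -404.97212852] [[495.0, -387.0], [415.0, -378.0], [411.0, -406.0], [464.0, -414.0], [464.0, -444.0], [487.0, -446.0]]
floor ((452.66033935546875, -399.08734130859375), (153.3396759033203, 155.97962951660156), 82.95196533203125)
```

View pics/m.png

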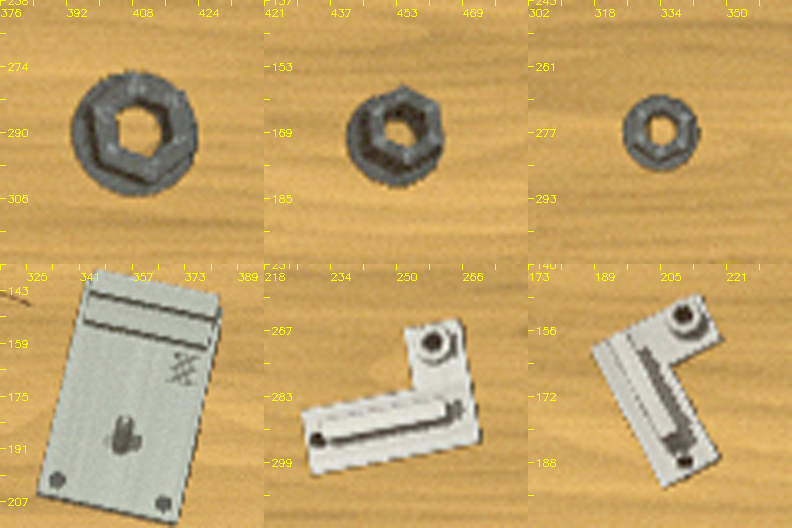

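```bash
cat >> h.py <<'E'
def goto(x=None,y=None,z=None,yaw=None,n=None):
    """print uniform row to reach pose, tool pointing down (turn done in the same rows approx: translate first)"""
    s=telemetry.sense(); p=np.array(s['tool_pos']); ps=s['tcp_rot'][2]
    t=np.array([p[0] if x is None else x,p[1] if y is None else y,p[2] if z is None else z])
    a=np.radians(ps); d=t-p
    tx=d[0]*np.cos(a)+d[1]*np.sin(a); ty=d[0]*np.sin(a)-d[1]*np.cos(a)
    print('pose',p.round(1),'rpy',s['tcp_rot'].round(2),'gap',round(s['finger_gap'],1),'t',round(s['time'],2),'q6',round(s['joint_pos'][5],1))
    print('shift units',np.round([tx/50,ty/50,-d[2]/50],3),'dyaw',None if yaw is None else (round(yaw-ps,2),'rz',round(-(yaw-ps)/360,4)))
E
python3 -c "
from h import *
for n,u,v,z in[('L',408.6,290.6,3),('M',452.6,170.6,3),('S',334.2,277.2,3),('pin',354,187,12),('piptip',355,180,60)]: print(n,pt('t0',u,v,z).round(1))
f=lambda cx,cy,u0,v0:pt('t0',u0+cx/4.125,v0+cy/4.125,35).round(1)
# rib top edges in crop coords: left ends & right ends
print('BL', pt('t0',218+ (330-264)/4.125,255+(436-264)/4.125,35),pt('t0',218+(446-264)/4.125,255+(409-264)/4.125,35))
print('BR', pt('t0',173+(630-528)/4.125,140+(345-264)/4.125,35),pt('t0',173+(676-528)/4.125,140+(440-264)/4.125,35))
for n,P in[('BLplate',[(302,410),(310,475),(481,442)]),]:
  print([pt('t0',218+(a-264)/4.125,255+(b-264)/4.125,5)[:2].round() for a,b in P])
print([pt('t0',173+(a-528)/4.125,140+(b-264)/4.125,5)[:2].round() for a,b in[(592,348),(666,486),(721,458)]])
p=pt('t0',408.6,290.6,3); goto(p[0],p[1],220)
print(camera_params('wrist')['extrinsics'].round(2))"
```

```text
L [ 404.8 -163.4    3. ]
M [ 658.1 -262.7    3. ]
S [431.7 -13.6   3. ]
pin [618.9 -54.9  12. ]
piptip [618.6 -53.9  60. ]
BL [388.00566341 183.21735994  35.        ] [401.00054168 128.54315579  35.        ]
BR [669.17378025 265.97362374  35.        ] [620.10597702 241.25737589  35.        ]
[array([404., 202.]), array([372., 197.]), array([389., 114.])]
[array([678., 292.]), array([605., 251.]), array([620., 224.])]
pose [ 231.2 -553.1  230.3] rpy [-1.799e+02 -1.000e-02  2.268e+01] gap 85.1 t 0.1 q6 -4.9
shift units [ 6.209 -5.854  0.207] dyaw None
[[ 3.8000e-01 -8.8000e-01 -2.9000e-01  3.0625e+02]
 [-9.2000e-01 -3.7000e-01 -1.2000e-01 -5.2277e+02]
 [-0.0000e+00  3.1000e-01 -9.5000e-01  3.7269e+02]
 [ 0.0000e+00  0.0000e+00  0.0000e+00  1.0000e+00]]
```

```bash
python3 -m jog '[[[0.69,-0.65,0.02,0,0,0,1],[0.69,-0.65,0.02,0,0,0,1],[0.69,-0.65,0.02,0,0,0,1],[0.69,-0.65,0.02,0,0,0,1],[0.69,-0.65,0.02,0,0,0,1],[0.69,-0.65,0.02,0,0,0,1],[0.69,-0.65,0.02,0,0,0,1],[0.69,-0.65,0.02,0,0,0,1],[0.69,-0.65,0.02,0,0,0,1],[0,0,0,0,0,0,1]]]' 40
python3 -c "
from h import *
goto(404.8,-163.4,200); take('wrist','w1')"
```

```text
time: 1.35
tool_pos: [405.7, -161.3, 221.9]
tcp_rot: [-179.9, -0.0, 22.9]
ft_force: [-0.4, -0.6, -0.2]
finger_gap: 85.4
pose [ 405.7 -161.3  221.9] rpy [-1.7994e+02 -1.0000e-02  2.2940e+01] gap 85.4 t 1.35 q6 38.6
shift units [-0.033  0.031  0.438] dyaw None
```

View pics/w1.png

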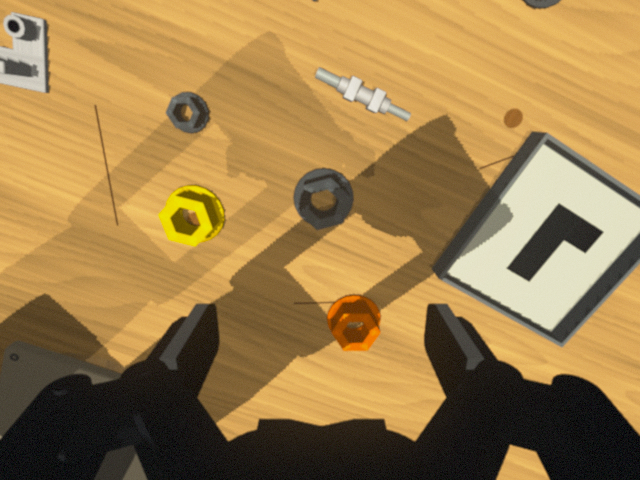

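```bash
cat >> h.py <<'E'
def crop(f,C,w,out,S=390):
    im=cv2.imread(f'pics/{f}.png');T=[]
    for u,v in C:
        c=cv2.getRectSubPix(im,(2*w,2*w),(u,v)); c=cv2.convertScaleAbs(cv2.resize(c,(S,S),interpolation=cv2.INTER_CUBIC),alpha=2.2,beta=10)
        for k in range(-w,w,5):
            p=int((k+w)*S/(2*w)); cv2.line(c,(p,0),(p,5),(0,0,255));cv2.line(c,(0,p),(5,p),(0,0,255))
            if k%10==0: cv2.putText(c,str(int(u+k)),(p,16),0,.35,(0,0,255));cv2.putText(c,str(int(v+k)),(7,p+4),0,.35,(0,0,255))
        T.append(c)
    cv2.imwrite(f'pics/{out}.png',np.hstack(T))
E
python3 -c "
from h import *
crop('w1',[(323,198),(188,112)],35,'c1')"
```

```text
(no output)
```

View pics/c1.png

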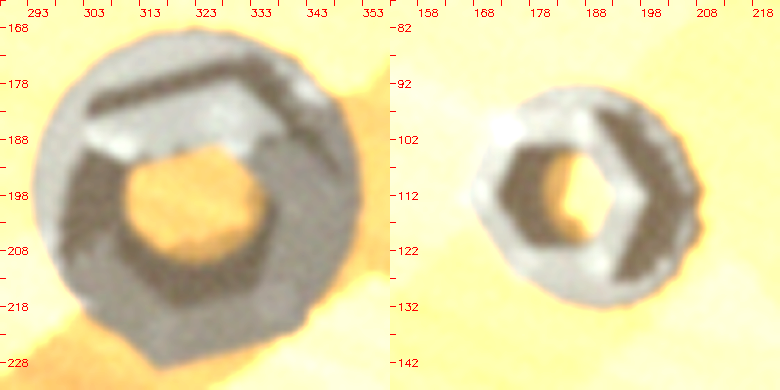

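```bash
cat > e.py <<'E'
from h import *
k=70/390
def edge(a,b,u0,v0,z,f='w1'):
    P=[pt(f,u0-35+p[0]*k,v0-35+p[1]*k,z)[:2] for p in(a,b)]
    d=P[1]-P[0]; ang=np.degrees(np.arctan2(d[1],d[0])); print('edge dir mod60',round(ang%60,1),'len',round(np.hypot(*d),1),(sum(P)/2).round(1))
print('large');edge((165,368),(300,325),323,198,30);edge((85,130),(240,85),323,198,30);edge((60,255),(165,368),323,198,30)
print('flange c',pt('w1',323-35+198*k,198-35+190*k,4))
print('small');edge((210,110),(255,195),188,112,20);edge((255,195),(222,280),188,112,20);
print('flange c',pt('w1',188-35+196*k,112-35+195*k,4))
E
python3 e.py
```

```text
large
edge dir mod60 11.2 len 24.7 [ 389.9 -179. ]
edge dir mod60 9.0 len 27.1 [ 423.8 -151.6]
edge dir mod60 4.2 len 27.1 [ 387.7 -157.4]
flange c [ 408.00244938 -165.02293993    4.        ]
small
edge dir mod60 47.1 len 14.2 [444.5 -23.7]
edge dir mod60 55.4 len 14.9 [432.3 -28.3]
flange c [433.94770645 -14.85870227   4.        ]
```

```bash
python3 -m jog '[[[0.007,0.074,0.6,0,0,0.0186,1],[0,0,0.65,0,0,0.0186,1],[0,0,0.6,0,0,0,1],[0,0,0.6,0,0,0,1],[0,0,0.6,0,0,0,1],[0,0,0.6,0,0,0,1],[0,0,0.3,0,0,0,1],[0,0,0,0,0,0,1]]]' 60; python3 -c "
from h import *
goto(407,-165.2,5,9.5)"
```

```text
time: 2.4
tool_pos: [405.7, -167.5, 23.9]
tcp_rot: [-179.9, 0.1, 9.2]
ft_force: [0.2, -0.2, 0.4]
finger_gap: 85.2
pose [ 405.7 -167.5   23.9] rpy [-1.7992e+02  1.2000e-01  9.2300e+00] gap 85.2 t 2.4 q6 51.6
shift units [ 0.033 -0.042  0.378] dyaw (np.float64(0.27), 'rz', np.float64(-0.0008))
```

```bash
python3 -m jog '[[[0.033,-0.042,0.18,0,0,0,1],[0,0,0.2,0,0,0,1],[0,0,0,0,0,0,0.5],[0,0,0,0,0,0,0.3],[0,0,0,0,0,0,0.3],[0,0,0,0,0,0,0.3],[0,0,0,0,0,0,0.3],[0,0,0,0,0,0,0.3]]]' 60; python3 -c "
from h import *
goto(407,-165.2,5,9.5); take('wrist','w2')"
```

```text
time: 3.4
tool_pos: [408.6, -165.2, 6.3]
tcp_rot: [180.0, -0.0, 9.3]
ft_force: [-0.5, 0.7, 5.6]
finger_gap: 44.8
pose [ 408.6 -165.2    6.3] rpy [ 1.7997e+02 -5.0000e-02  9.2900e+00] gap 44.8 t 3.4 q6 52.0
shift units [-0.032 -0.004  0.027] dyaw (np.float64(0.21), 'rz', np.float64(-0.0006))
```

View pics/w2.png

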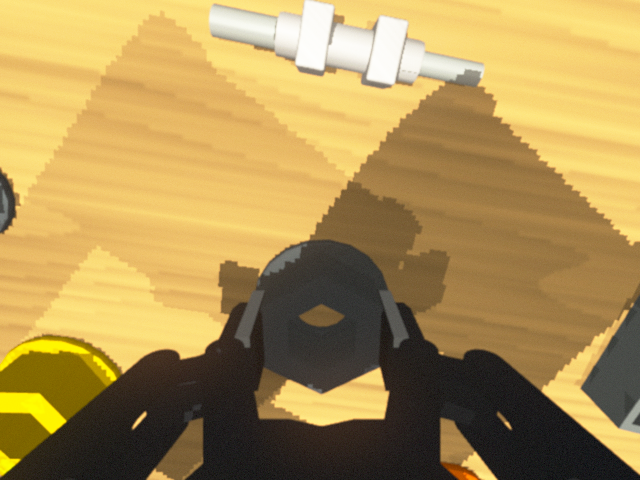

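```bash
python3 -c "
from h import *
s=telemetry.sense();a=np.radians(s['tcp_rot'][2]);ex=np.array([np.cos(a),np.sin(a)]);ey=np.array([np.sin(a),-np.cos(a)]);p=s['tool_pos'][:2]
for u,v,z in[(322,240,5),(322,392,30),(258,320,5),(388,320,5),(322,312,30)]:
  d=pt('w2',u,v,z)[:2]-p; print(d@ex,d@ey)
"
python3 -m jog '[[[0,0,-0.3,0,0,0,0.3],[0,0,-0.6,0,0,0,0.3],[0,0,-0.7,0,0,0,0.3],[0,0,-0.8,0,0,0,0.3],[0,0,-0.8,0,0,0,0.3],[0,0,-0.3,0,0,0,0.3],[0,0,0,0,0,0,0.3]]]'
python3 -c "
from h import *
goto(560,-65,150,-11)"
```

```text
31.12849511383229 0.9857269080903867
-25.554823961559986 0.8715480792241775
-7.46282953590671 -28.24573649026551
-7.5801298998305 31.095586446321253
11.29486842359386 0.894381898951436
time: 4.32
tool_pos: [408.5, -165.2, 181.4]
tcp_rot: [179.9, -0.1, 9.3]
ft_force: [-0.2, 0.0, -2.9]
finger_gap: 44.9
pose [ 408.5 -165.2  181.4] rpy [ 1.7994e+02 -7.0000e-02  9.2800e+00] gap 44.9 t 4.33 q6 52.0
shift units [ 3.314 -1.489  0.627] dyaw (np.float64(-20.28), 'rz', np.float64(0.0563))
```

```bash
python3 -m jog '[[[0.6,-0.3,0.1,0,0,0,0.3],[0.7,-0.3,0.1,0,0,0,0.3],[0.7,-0.3,0.1,0,0,0,0.3],[0.7,-0.3,0.1,0,0,0,0.3],[0.6,-0.29,0.1,0,0,0,0.3],[0,0,0,0,0,0.028,0.3],[0,0,0,0,0,0.028,0.3],[0,0,0,0,0,0,0.3]]]'
python3 -c "
from h import *
goto(); take('wrist','w3')"
```

```text
time: 5.32
tool_pos: [557.4, -64.4, 153.0]
tcp_rot: [-180.0, 0.2, -10.8]
ft_force: [-0.5, 0.4, -2.3]
finger_gap: 44.8
pose [557.4 -64.4 153. ] rpy [-180.      0.25  -10.81] gap 44.8 t 5.33 q6 89.0
shift units [ 0. -0. -0.] dyaw None
```

View pics/w3.png

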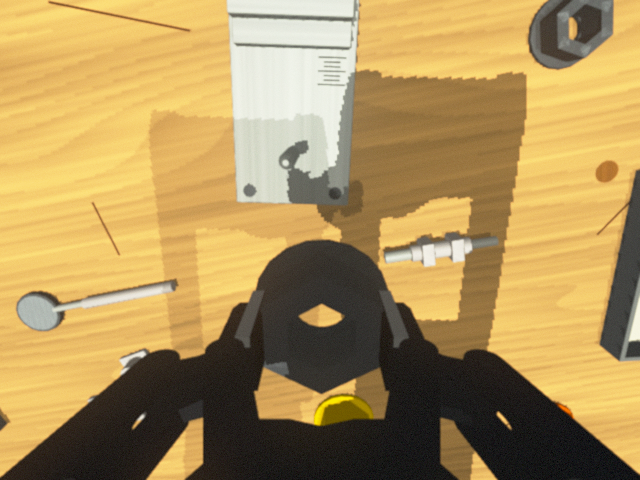

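```bash
python3 -c "
from h import *
crop('w3',[(294,155),(572,35)],35,'c3')"
```

```text
(no output)
```

View pics/c3.png

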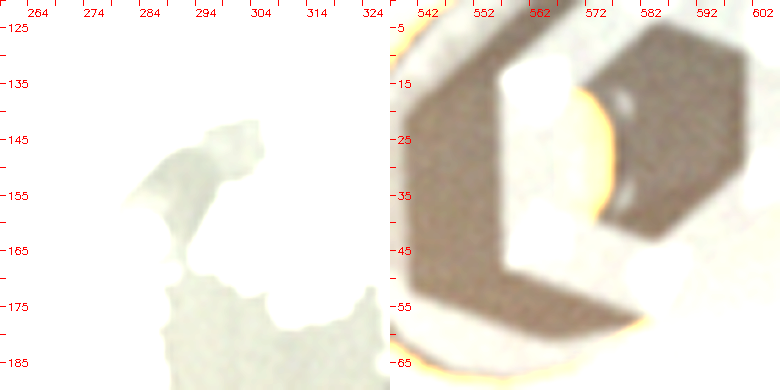

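```bash
cat >> h.py <<'E'
def cloud(f,u0,u1,v0,v1):
    a=load(f);K,E,d=a['K'],a['E'],a['d'];v,u=np.mgrid[v0:v1,u0:u1];s=d[v0:v1,u0:u1].astype(float)
    c=np.stack([(u-K[0,2])/K[0,0]*s,(v-K[1,2])/K[1,1]*s,s],-1)@E[:3,:3].T+E[:3,3]
    c[s==0]=np.nan; return c
E
python3 -c "
from h import *
c=cloud('w3',265,320,125,185).reshape(-1,3); c=c[c[:,2]>-50]
for lo,hi in[(5,18),(18,35),(35,50),(50,60),(60,66),(66,75)]:
  q=c[(c[:,2]>lo)&(c[:,2]<hi)]; print(lo,hi,len(q),np.median(q,0).round(1) if len(q) else '', q.min(0).round(1) if len(q) else '',q.max(0).round(1) if len(q) else '')
c=cloud('t0',340,372,170,200).reshape(-1,3)
q=c[c[:,2]>45];print('top',len(q),q.mean(0).round(1))
goto()
im=cv2.imread('pics/w3.png'); im=cv2.resize(im[120:190,255:345],(720,560),interpolation=cv2.INTER_CUBIC); cv2.imwrite('pics/c4.png',im)
"
```

```text
5 18 2959 [614.1 -54.   12.2] [586.4 -77.3   9.5] [638.1 -26.8  17.7]
18 35 37 [617.5 -57.4  27.1] [611.3 -58.6  18.1] [619.6 -52.3  34.5]
35 50 39 [617.7 -57.2  42.8] [611.  -58.6  35.4] [619.5 -52.   49.4]
50 60 50 [616.9 -56.8  58.5] [609.8 -58.5  50.1] [619.5 -48.2  59.9]
60 66 139 [615.  -54.3  62.7] [609.1 -58.3  60. ] [619.2 -48.1  66. ]
66 75 59 [614.5 -53.3  67.8] [611.6 -55.7  66.1] [617.  -50.6  69.9]
top 34 [609.4 -52.4  59.9]
pose [557.7 -64.5 153.5] rpy [-180.      0.2   -10.65] gap 45.0 t 5.38 q6 88.8
shift units [ 0. -0. -0.] dyaw None
```

View pics/c4.png

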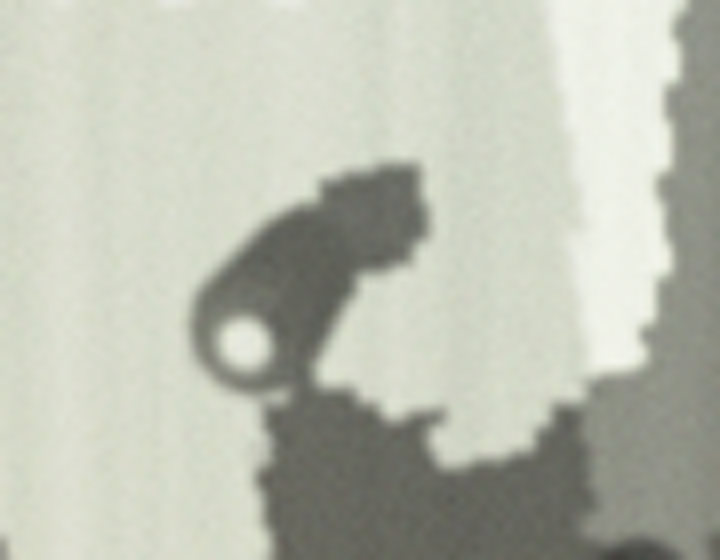

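```bash
python3 -c "
from h import *
print(pt('w3',285.5,162.9,68));goto(614.1,-52.1,90)"
```

```text
[613.675176   -53.00770713  68.        ]
pose [557.7 -64.5 153.5] rpy [-180.      0.2   -10.65] gap 45.0 t 5.38 q6 88.8
shift units [ 1.063 -0.453  1.27 ] dyaw None
```

```bash
python3 -m jog '[[[0.5,-0.22,0.3,0,0,0,0.3],[0.56,-0.23,0.3,0,0,0,0.3],[0,0,0.4,0,0,0,0.3],[0,0,0.27,0,0,0,0.3],[0,0,0,0,0,0,0.3]]]'
python3 -c "
from h import *
goto(613.8,-52.1,19);take('wrist','w4')"
```

```text
time: 6.0
tool_pos: [613.0, -52.7, 90.1]
tcp_rot: [180.0, 0.2, -10.8]
ft_force: [-0.6, 0.1, -2.0]
finger_gap: 45.3
pose [613.  -52.7  90.1] rpy [179.99   0.24 -10.84] gap 45.3 t 6.0 q6 91.2
shift units [ 0.014 -0.015  1.421] dyaw None
```

View pics/w4.png

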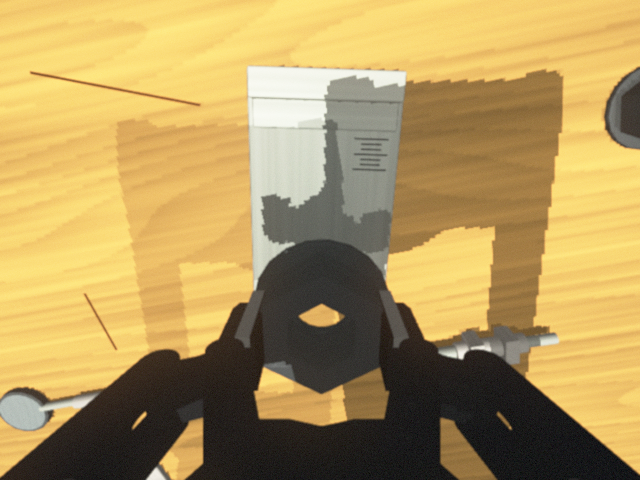

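```bash
python3 -m jog '[[[0.01,-0.01,0.3,0,0,0,0.3],[0,0,0.35,0,0,0,0.3],[0,0,0.3,0,0,0,0.3],[0,0,0.25,0,0,0,0.3],[0,0,0.08,0,0,0,0.3],[0,0,0.04,0,0,0,0.3],[0,0,0.03,0,0,0,0.3],[0,0,0,0,0,0,0.3]]]'
python3 -c "
from h import *
goto(613.8,-52.1,18.5)"
```

```text
time: 7.05
tool_pos: [616.2, -52.4, 25.2]
tcp_rot: [180.0, -0.0, -10.9]
ft_force: [-0.5, -0.2, -2.1]
finger_gap: 44.9
pose [616.2 -52.4  25.2] rpy [ 1.800e+02 -4.000e-02 -1.087e+01] gap 44.9 t 7.05 q6 91.3
shift units [-0.047  0.004  0.135] dyaw None
```

```bash
python3 -m jog '[[[-0.03,0,0.05,0,0,0,0.3],[0,0,0.05,0,0,0,0.3],[0,0,0.03,0,0,0,0.3],[0,0,0,0,0,0,0.3]]]'
python3 -c "
from h import *
goto(613.8,-52.1,18.5)"
```

```text
time: 7.55
tool_pos: [614.3, -52.0, 18.4]
tcp_rot: [180.0, 0.0, -10.9]
ft_force: [-1.9, 1.2, 1.0]
finger_gap: 44.7
pose [614.3 -52.   18.4] rpy [ 1.800e+02  1.000e-02 -1.087e+01] gap 44.7 t 7.55 q6 91.3
shift units [-0.009  0.003 -0.002] dyaw None
```

```bash
python3 -m jog '[[[0,0,0,0,0,0,0.7],[0,0,0,0,0,0,0.8],[0,0,0,0,0,0,0.8],[0,0,-0.3,0,0,0,1],[0,0,-0.6,0,0,0,1],[0,0,-0.6,0,0,0,1],[0,0,-0.6,0,0,0,1],[0,0,-0.6,0,0,0,1],[-0.3,0,-0.1,0,0,0,1],[0,0,0,0,0,0,1]]]'
python3 -c "
from h import *
goto(656,-262,150,-10.8);take('wrist','w5')
c=cloud('w5',200,440,100,400).reshape(-1,3); q=c[(c[:,2]>63)&(c[:,2]<75)&(abs(c[:,0]-614)<20)&(abs(c[:,1]+53)<20)];print('pin',q.mean(0))
q=c[(c[:,2]>39)&(c[:,2]<46)&(abs(c[:,0]-614)<40)&(abs(c[:,1]+53)<40)];print(len(q),cv2.minEnclosingCircle(q[:,:2].astype(np.float32)),q[:,2].mean())
"
```

```text
time: 8.8
tool_pos: [600.0, -49.2, 160.3]
tcp_rot: [-180.0, -0.1, -10.9]
ft_force: [-0.1, -0.3, -1.1]
finger_gap: 85.5
pose [600.  -49.2 160.3] rpy [-1.800e+02 -1.500e-01 -1.087e+01] gap 85.5 t 8.8 q6 91.3
shift units [1.903 3.969 0.206] dyaw (np.float64(0.07), 'rz', np.float64(-0.0002))
pin [614.32718962 -53.15772711  65.43081231]
2243 ((613.8888549804688, -52.63123321533203), 26.346155166625977) 40.6801896963573
```

View pics/w5.png

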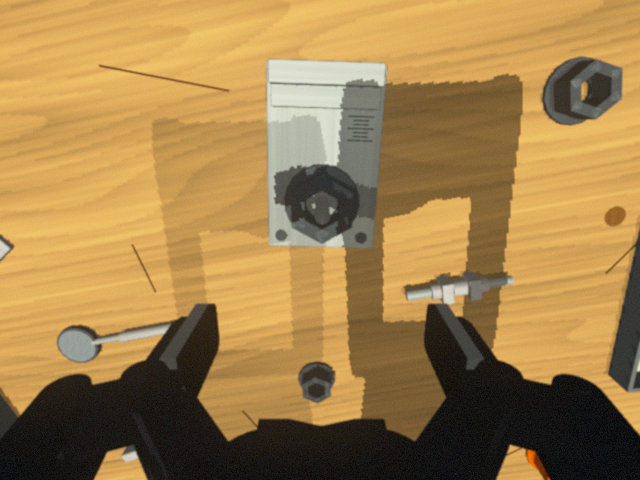

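```bash
cat >> h.py <<'E'
def hexfit(f,x,y,top,R=35,tol=4):
    c=cloud(f,0,640,0,480).reshape(-1,3)
    q=c[(abs(c[:,2]-top)<tol)&(np.hypot(c[:,0]-x,c[:,1]-y)<R)][:,:2]; best=None
    for a in np.arange(0,60,1):
        W=[];M=[]
        for k in range(3):
            t=np.radians(a+60*k);s=q@[np.cos(t),np.sin(t)];lo,hi=np.percentile(s,[1,99]);W.append(hi-lo);M.append((lo+hi)/2)
        if best is None or sum(W)<best[0]: 
            A=np.array([[np.cos(np.radians(a+60*k)),np.sin(np.radians(a+60*k))] for k in range(3)])
            best=(sum(W),a,np.round(W,1),np.linalg.lstsq(A,np.array(M),rcond=None)[0].round(1))
    print('hex',len(q),'normal mod60',best[1],'-> tool yaw mod60',(best[1]+90)%60,'widths',best[2],'centre',best[3])
E
python3 -c "
from h import *
hexfit('w5',658,-262,25); hexfit('w1',407,-165,30);hexfit('w1',433,-15,20,25);hexfit('w5',614,-53,42);hexfit('w5',433,-15,20,25)
hexfit('t0',658,-262,25)"
```

```text
hex 1792 normal mod60 32 -> tool yaw mod60 2 widths [35.9 36.  35.5] centre [ 660.  -262.2]
hex 1410 normal mod60 36 -> tool yaw mod60 6 widths [45.4 45.  45.3] centre [ 407.4 -164.8]
hex 606 normal mod60 24 -> tool yaw mod60 54 widths [26.7 26.7 26.9] centre [434.1 -15. ]
hex 2290 normal mod60 18 -> tool yaw mod60 48 widths [45.3 44.8 45.3] centre [614.2 -53. ]
hex 453 normal mod60 25 -> tool yaw mod60 55 widths [27.2 26.4 26.9] centre [434.6 -12.9]
hex 190 normal mod60 29 -> tool yaw mod60 59 widths [35.1 35.1 37.1] centre [ 657.4 -261.7]
```

```bash
python3 -c "
from h import *
goto(640,-261,110,1.5)"
python3 -m jog '[[[0.3,0.8,0.1,0,0,0,1],[0.3,0.8,0.2,0,0,0,1],[0.3,0.8,0.2,0,0,0,1],[0.3,0.8,0.2,0,0,0,1],[0.3,0.8,0.2,0,0,0,1],[0.1,0,0.1,0,0,-0.017,1],[0,0,0,0,0,-0.017,1],[0,0,0,0,0,0,1]]]'
python3 -c "
from h import *
take('wrist','w6'); hexfit('w6',659,-262,25);goto(659,-261,10,1.5)"
```

```text
pose [599.9 -49.2 159.3] rpy [-1.800e+02 -8.000e-02 -1.087e+01] gap 85.4 t 8.85 q6 91.3
shift units [1.587 4.008 0.986] dyaw (np.float64(12.37), 'rz', np.float64(-0.0344))
time: 9.85
tool_pos: [640.2, -260.8, 107.2]
tcp_rot: [-180.0, 0.1, 1.3]
ft_force: [-0.0, -0.1, 0.7]
finger_gap: 85.3
hex 1837 normal mod60 34 -> tool yaw mod60 4 widths [35.5 35.2 35.6] centre [ 660.9 -262.4]
pose [ 640.3 -260.7  107.6] rpy [-1.7997e+02  5.0000e-02  1.2300e+00] gap 85.5 t 9.9 q6 62.4
shift units [0.374 0.015 1.951] dyaw (np.float64(0.27), 'rz', np.float64(-0.0008))
```

```bash
python3 -m jog '[[[0.2,0.015,0.2,0,0,-0.005,1],[0.2,0,0.4,0,0,0,1],[0,0,0.5,0,0,0,1],[0,0,0.5,0,0,0,1],[0,0,0.3,0,0,0,1],[0,0,0.1,0,0,0,0.8],[0,0,0.05,0,0,0,0.4],[0,0,0,0,0,0,0.2],[0,0,0,0,0,0,0.2],[0,0,0,0,0,0,0.2],[0,0,0,0,0,0,0.2]]]'
python3 -c "
from h import *
take('wrist','w7'); hexfit('w7',659,-262,25);goto()"
```

```text
time: 11.28
tool_pos: [661.2, -261.0, 7.0]
tcp_rot: [179.9, -0.1, 3.2]
ft_force: [-0.3, -0.5, 5.8]
finger_gap: 34.7
hex 5340 normal mod60 25 -> tool yaw mod60 55 widths [37.2 57.5 41.9] centre [ 662.8 -262. ]
pose [ 661.2 -261.     7. ] rpy [ 1.7995e+02 -9.0000e-02  3.1600e+00] gap 34.4 t 11.32 q6 61.2
shift units [ 0.  0. -0.] dyaw None
```

```bash
python3 -m jog '[[[0,0,-0.3,0,0,0,0.2],[0,0,-0.7,0,0,0,0.2],[0,0,-0.8,0,0,0,0.2],[0,0,-0.7,0,0,0,0.2],[-0.2,-0.6,0,0,0,0,0.2],[-0.2,-0.75,0,0,0,0,0.2],[-0.2,-0.75,0,0,0,0,0.2],[-0.2,-0.75,0,0,0,0,0.2],[0,-0.75,0,0,0,0,0.2],[0,-0.5,0,0,0,0,0.2],[0,0,0,0,0,0,0.2]]]'
python3 -c "
from h import *
goto(614.5,-52.2,58)"
```

```text
time: 12.7
tool_pos: [608.9, -56.3, 131.3]
tcp_rot: [-180.0, 0.0, 3.3]
ft_force: [-0.2, -0.6, -1.7]
finger_gap: 34.4
pose [608.9 -56.3 131.3] rpy [-179.98    0.      3.31] gap 34.4 t 12.7 q6 76.6
shift units [ 0.116 -0.076  1.466] dyaw None
```

```bash
python3 -m jog '[[[0.116,-0.076,0.3,0,0,0,0.2],[0,0,0.4,0,0,0,0.2],[0,0,0.2,0,0,0,0.2],[0,0,0,0,0,0,0.2]]]'
python3 -c "
from h import *
goto(614.5,-52.2,50)"
```

```text
time: 13.2
tool_pos: [613.3, -54.3, 83.5]
tcp_rot: [-180.0, 0.2, 3.1]
ft_force: [-0.3, 0.4, -1.3]
finger_gap: 34.9
pose [613.3 -54.3  83.5] rpy [-179.95    0.21    3.13] gap 34.9 t 13.2 q6 77.0
shift units [ 0.027 -0.041  0.669] dyaw None
```

```bash
python3 -m jog '[[[0.027,-0.041,0.05,0,0,0,0.2],[0,0,0.2,0,0,0,0.2],[0,0,0.2,0,0,0,0.2],[0,0,0.1,0,0,0,0.2],[0,0,0,0,0,0,0.2]]]'
python3 -c "
from h import *
goto(614.5,-52.2,49)"
```

```text
time: 13.82
tool_pos: [615.4, -51.9, 57.5]
tcp_rot: [-180.0, 0.1, 3.2]
ft_force: [0.4, 1.0, -1.3]
finger_gap: 34.8
pose [615.4 -51.9  57.5] rpy [-1.7998e+02  8.0000e-02  3.1700e+00] gap 34.8 t 13.82 q6 77.3
shift units [-0.018  0.006  0.169] dyaw None
```

```bash
python3 -m jog '[[[-0.018,0.006,0.06,0,0,0,0.2],[0,0,0.06,0,0,0,0.2],[0,0,0.04,0,0,0,0.2],[0,0,0,0,0,0,0.2]]]'
python3 -c "
from h import *
goto(614.5,-52.2,49)"
```

```text
time: 14.32
tool_pos: [615.0, -52.3, 50.1]
tcp_rot: [-180.0, 0.0, 3.2]
ft_force: [0.5, 0.4, -0.9]
finger_gap: 34.5
pose [615.  -52.3  50.1] rpy [-1.7999e+02  2.0000e-02  3.1600e+00] gap 34.5 t 14.32 q6 77.2
shift units [-0.009 -0.002  0.021] dyaw None
```

```bash
python3 -m jog '[[[0,0,0.02,0,0,0,0.2],[0,0,0.01,0,0,0,0.2],[0,0,0,0,0,0,0.2]]]'
```

```text
time: 14.7
tool_pos: [615.2, -52.3, 49.0]
tcp_rot: [180.0, -0.0, 3.2]
ft_force: [-0.9, -0.7, 0.9]
finger_gap: 35.0
```

Force is now upward (contact). Release and retreat towards the small nut.

```bash
python3 -m jog '[[[0,0,0,0,0,0,0.6],[0,0,0,0,0,0,0.7],[0,0,0,0,0,0,0.7],[0,0,-0.3,0,0,0,0.7],[0,0,-0.6,0,0,0,0.7],[0,0,-0.6,0,0,0,0.7],[0,0,-0.6,0,0,0,0.7],[-0.5,0,-0.1,0,0,0,0.7],[0,0,0,0,0,0,0.7]]]'
python3 -c "
from h import *
take('wrist','w8');hexfit('w8',614,-53,67);hexfit('w8',614,-53,42);hexfit('w8',434,-14,20,25);goto(420,-14,110,-5)"
```

```text
time: 15.82
tool_pos: [590.1, -53.8, 160.8]
tcp_rot: [180.0, -0.1, 3.2]
ft_force: [0.8, 0.2, 0.2]
finger_gap: 59.6
hex 1743 normal mod60 34 -> tool yaw mod60 4 widths [35.5 35.  35.4] centre [614.9 -53.1]
hex 803 normal mod60 23 -> tool yaw mod60 53 widths [44.3 48.1 47.4] centre [616.4 -52.8]
hex 471 normal mod60 24 -> tool yaw mod60 54 widths [26.9 26.4 27. ] centre [435.  -12.7]
pose [590.4 -53.8 160.1] rpy [ 1.7998e+02 -1.0000e-01  3.1500e+00] gap 59.6 t 15.88 q6 76.7
shift units [-3.359 -0.982  1.002] dyaw (np.float64(-8.15), 'rz', np.float64(0.0226))
```

```bash
python3 -m jog '[[[-0.5,-0.14,0,0,0,0,0.7],[-0.7,-0.2,0,0,0,0,0.7],[-0.7,-0.2,0.1,0,0,0,0.7],[-0.7,-0.22,0.2,0,0,0,0.7],[-0.7,-0.22,0.3,0,0,0,0.7],[-0.06,0,0.4,0,0,0.0235,0.7],[0,0,0,0,0,0,0.7]]]'
python3 -c "
from h import *
take('wrist','w9'); hexfit('w9',434,-14,20,25);goto(434.5,-13.2,7,-5.5)"
```

```text
time: 16.75
tool_pos: [418.6, -13.7, 107.6]
tcp_rot: [-180.0, 0.2, -5.2]
ft_force: [0.7, -0.7, 0.7]
finger_gap: 59.7
hex 1028 normal mod60 23 -> tool yaw mod60 53 widths [26.7 26.4 26.8] centre [435.5 -13.1]
pose [419.6 -13.9 108.7] rpy [-1.7999e+02  6.0000e-02 -5.1200e+00] gap 60.3 t 16.8 q6 86.2
shift units [ 0.295 -0.041  2.035] dyaw (np.float64(-0.38), 'rz', np.float64(0.001))
```

```bash
python3 -m jog '[[[0.15,-0.02,0.2,0,0,0.004,0.7],[0.17,-0.04,0.4,0,0,0,0.7],[0,0,0.5,0,0,0,0.7],[0,0,0.5,0,0,0,0.7],[0,0,0.3,0,0,0,0.7],[0,0,0.1,0,0,0,0.6],[0,0,0.03,0,0,0,0.3],[0,0,0,0,0,0,0.1],[0,0,0,0,0,0,0.1],[0,0,0,0,0,0,0.1],[0,0,0,0,0,0,0.1]]]'
python3 -c "
from h import *
goto()"
```

```text
time: 18.18
tool_pos: [436.7, -12.8, 8.0]
tcp_rot: [180.0, -0.1, -6.7]
ft_force: [0.0, 0.7, 6.5]
finger_gap: 25.1
pose [436.7 -12.8   8. ] rpy [ 1.80e+02 -8.00e-02 -6.74e+00] gap 25.1 t 18.18 q6 88.3
shift units [ 0. -0. -0.] dyaw None
```

```bash
python3 -m jog '[[[0,0,-0.3,0,0,0,0.1],[0,0,-0.7,0,0,0,0.1],[0,0,-0.8,0,0,0,0.1],[0,0,-0.8,0,0,0,0.1],[0.5,0.1,-0.1,0,0,0,0.1],[0.7,0.2,0,0,0,0,0.1],[0.7,0.15,0,0,0,0,0.1],[0.65,0.15,0,0,0,0,0.1],[0.4,0.1,0,0,0,0,0.1],[0,0,0,0,0,0,0.1]]]'
python3 -c "
from h import *
take('wrist','w10');goto(615.7,-52.2,95)
im=cv2.imread('pics/w10.png')[200:440,180:460];im=cv2.resize(im,(700,600));cv2.imwrite('pics/c10.png',cv2.convertScaleAbs(im,alpha=1.6))
c=cloud('w10',150,500,60,400).reshape(-1,3); q=c[(c[:,2]>64)&(c[:,2]<72)&(abs(c[:,0]-614)<7)&(abs(c[:,1]+53)<7)];print('pin',len(q),q.mean(0))"
```

```text
time: 19.42
tool_pos: [578.8, -65.2, 142.7]
tcp_rot: [180.0, 0.0, -6.8]
ft_force: [-1.1, 0.2, -1.7]
finger_gap: 25.4
pose [578.  -64.8 142.4] rpy [-1.7999e+02  5.0000e-02 -6.7500e+00] gap 25.1 t 19.48 q6 85.3
shift units [ 0.719 -0.338  0.949] dyaw None
pin 86 [613.44888263 -52.77651056  66.2885797 ]
```

View pics/c10.png

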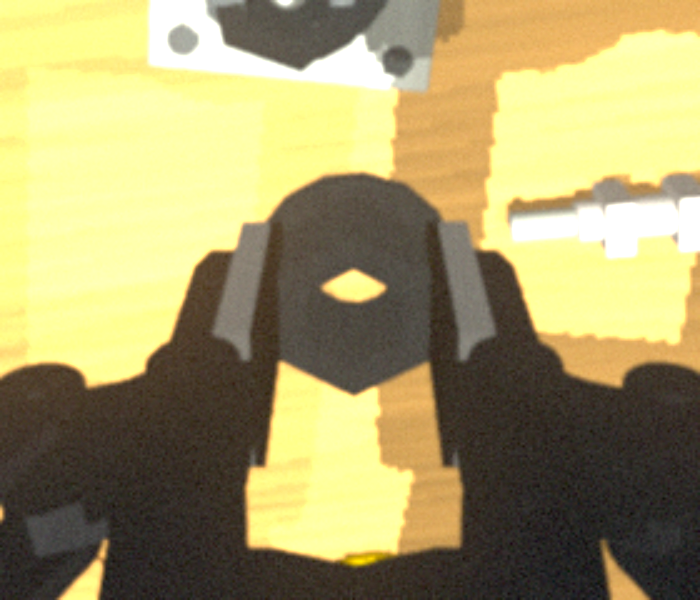

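```bash
python3 -c "
from h import *
s=telemetry.sense();a=np.radians(s['tcp_rot'][2]);ex=np.array([np.cos(a),np.sin(a)]);ey=np.array([np.sin(a),-np.cos(a)]);p=s['tool_pos'];z=p[2]
for u,v,h,r in[(321.6,269.2,z-3.5,19),(321.6,357.2,z+12,-15.6)]:
  d=pt('w10',u,v,h)[:2]-p[:2]; print(d@ex-r,d@ey)"
```

```text
-2.037762738836431 0.7507301697218235
-1.7794522493497826 0.6949481161867496
```

```bash
python3 -m jog '[[[0.36,-0.17,0.3,0,0,0,0.1],[0.36,-0.17,0.4,0,0,0,0.1],[0,0,0.3,0,0,0,0.1],[0,0,0,0,0,0,0.1]]]'
python3 -c "
from h import *
goto(615.9,-52.3,76)"
```

```text
time: 19.98
tool_pos: [613.7, -51.7, 90.6]
tcp_rot: [-180.0, 0.2, -6.7]
ft_force: [-1.1, -0.1, 0.2]
finger_gap: 25.0
pose [613.7 -51.7  90.6] rpy [-180.      0.23   -6.71] gap 25.0 t 19.98 q6 87.1
shift units [0.045 0.006 0.291] dyaw None
```

```bash
python3 -m jog '[[[0.03,0.006,0.05,0,0,0,0.1],[0,0,0.1,0,0,0,0.1],[0,0,0.06,0,0,0,0.1],[0,0,0,0,0,0,0.1],[0,0,0,0,0,0,0.1]]]'
python3 -c "
from h import *
goto(615.9,-52.3,75)"
```

```text
time: 20.6
tool_pos: [617.6, -52.6, 81.9]
tcp_rot: [-180.0, -0.0, -6.7]
ft_force: [-0.5, 0.3, -0.8]
finger_gap: 25.1
pose [617.6 -52.6  81.9] rpy [-1.80e+02 -1.00e-02 -6.73e+00] gap 25.1 t 20.6 q6 87.1
shift units [-0.034 -0.003  0.138] dyaw None
```

```bash
python3 -m jog '[[[-0.03,0,0.05,0,0,0,0.1],[0,0,0.03,0,0,0,0.1],[0,0,0,0,0,0,0.1],[0,0,0,0,0,0,0.1]]]'
python3 -c "
from h import *
goto(615.9,-52.3,75)"
```

```text
time: 21.1
tool_pos: [616.0, -52.4, 77.8]
tcp_rot: [-180.0, 0.0, -6.7]
ft_force: [0.2, 0.0, -1.0]
finger_gap: 25.5
pose [616.  -52.4  77.8] rpy [-180.      0.     -6.73] gap 25.5 t 21.1 q6 87.1
shift units [-0.003 -0.002  0.056] dyaw None
```

```bash
python3 -m jog '[[[0,0,0.03,0,0,0,0.1],[0,0,0.02,0,0,0,0.1],[0,0,0.01,0,0,0,0.1],[0,0,0,0,0,0,0.1]]]'
```

```text
time: 21.6
tool_pos: [616.1, -52.4, 75.1]
tcp_rot: [180.0, -0.0, -6.7]
ft_force: [-2.1, -0.8, 3.0]
finger_gap: 25.1
```

```bash
python3 -m jog '[[[0,0,0,0,0,0,0.3],[0,0,0,0,0,0,0.5],[0,0,0,0,0,0,0.5],[0,0,-0.2,0,0,0,0.5],[0,0,-0.6,0,0,0,0.5],[0,0,-0.6,0,0,0,0.5],[0,0,-0.4,0,0,0,0.5],[-0.5,0,0,0,0,0,0.5],[0,0,0,0,0,0,0.5]]]'
python3 -c "
from h import *
take('wrist','w11');hexfit('w11',614,-53,87,25);hexfit('w11',614,-53,67,30);goto(384,158,130,-78)"
```

```text
time: 22.72
tool_pos: [590.3, -49.3, 165.1]
tcp_rot: [-180.0, 0.0, -6.7]
ft_force: [-0.2, -0.2, -0.3]
finger_gap: 42.8
hex 1074 normal mod60 22 -> tool yaw mod60 52 widths [26.6 26.3 26.7] centre [614.3 -53.1]
hex 541 normal mod60 33 -> tool yaw mod60 3 widths [36.1 36.5 33.3] centre [615.9 -53.6]
pose [590.9 -49.4 164.9] rpy [-180.      0.     -6.73] gap 42.3 t 22.77 q6 87.0
shift units [-4.596 -3.635  0.698] dyaw (np.float64(-71.27), 'rz', np.float64(0.198))
```

View pics/w11.png

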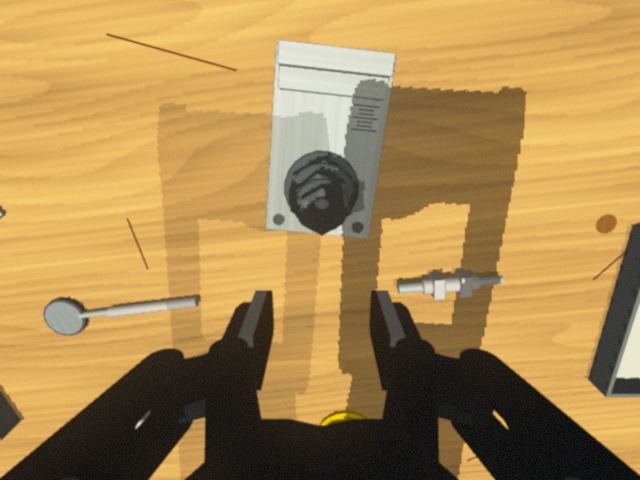

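```bash
python3 -m jog '[[[-0.5,-0.4,0,0,0,0,0.7],[-0.6,-0.48,0,0,0,0,0.7],[-0.6,-0.48,0,0,0,0,0.7],[-0.6,-0.48,0,0,0,0,0.7],[-0.6,-0.48,0,0,0,0,0.7],[-0.6,-0.48,0,0,0,0,0.7],[-0.6,-0.48,0,0,0,0,0.7],[-0.3,-0.24,0,0,0,0,0.7],[0,0,0,0,0,-0.02,0.7],[0,0,0,0,0,-0.027,0.7],[0,0,0,0,0,-0.027,0.7],[0,0,0,0,0,-0.027,0.7]]]'
python3 -m jog '[[[0,0,0,0,0,-0.027,0.7],[0,0,0,0,0,-0.027,0.7],[0,0,0,0,0,-0.027,0.7],[0,0,0,0,0,-0.027,0.7],[0,0,0,0,0,-0.027,0.7],[0,0,0,0,0,-0.027,0.7],[0,0,0,0,0,-0.025,0.7],[0,0,0,0,0,-0.015,0.7],[0,0,0,0,0,0,0.7]]]'
python3 -c "
from h import *
take('wrist','w12');goto(395.5,158,100,102)
c=cloud('w12',0,640,0,480).reshape(-1,3); q=c[(c[:,2]>31)&(c[:,2]<38)&(np.hypot(c[:,0]-396,c[:,1]-158)<45)]
print(len(q),cv2.minAreaRect(q[:,:2].astype(np.float32)),q[:,2].mean())
q=c[(c[:,2]>2.5)&(c[:,2]<8)&(np.hypot(c[:,0]-396,c[:,1]-158)<60)];print('plate',cv2.minAreaRect(q[:,:2].astype(np.float32)))"
```

```text
time: 24.28
tool_pos: [393.8, 151.2, 164.9]
tcp_rot: [-180.0, -0.0, 29.9]
ft_force: [-0.1, -1.3, 0.1]
finger_gap: 59.9
time: 25.4
tool_pos: [393.7, 151.2, 164.8]
tcp_rot: [-180.0, 0.0, 102.3]
ft_force: [0.5, 1.0, -0.2]
finger_gap: 59.7
pose [393.6 151.2 164.8] rpy [-179.99   -0.    102.22] gap 59.9 t 25.45 q6 1.8
shift units [0.126 0.065 1.297] dyaw (np.float64(-0.22), 'rz', np.float64(0.0006))
945 ((406.3753356933594, 159.3482666015625), (10.038814544677734, 59.89716339111328), 11.001734733581543) 34.55114548472585
plate ((420.7652282714844, 162.25440979003906), (61.52151870727539, 84.39757537841797), 11.999996185302734)
```

```bash
python3 -c "
from h import *
goto(405.4,159.1,8,101.5)"
python3 -m jog '[[[0.055,0.12,0.2,0,0,0.002,0.7],[0.05,0.14,0.5,0,0,0,0.6],[0,0,0.7,0,0,0,0.5],[0,0,0.7,0,0,0,0.5],[0,0,0.5,0,0,0,0.5],[0,0,0.2,0,0,0,0.5],[0,0,0,0,0,0,0.5]]]'
python3 -c "
from h import *
goto(405.4,159.1,8,101.5)"
```

```text
pose [393.6 151.2 164.8] rpy [-179.99   -0.    102.22] gap 59.9 t 25.45 q6 1.8
shift units [0.105 0.264 3.137] dyaw (np.float64(-0.72), 'rz', np.float64(0.002))
time: 26.32
tool_pos: [404.6, 158.9, 24.2]
tcp_rot: [-179.9, 0.0, 101.6]
ft_force: [-0.1, 0.0, 0.4]
finger_gap: 42.8
pose [404.6 158.9  24.2] rpy [-179.92    0.    101.58] gap 42.8 t 26.32 q6 3.1
shift units [0.001 0.017 0.324] dyaw (np.float64(-0.08), 'rz', np.float64(0.0002))
```

```bash
python3 -m jog '[[[0,0.017,0.15,0,0,0,0.4],[0,0,0.12,0,0,0,0.2],[0,0,0,0,0,0,0.1],[0,0,0,0,0,0,0],[0,0,0,0,0,0,0],[0,0,0,0,0,0,0],[0,0,0,0,0,0,0]]]' 60
python3 -c "
from h import *
goto(405.4,159.1,8,101.5)"
```

```text
time: 27.2
tool_pos: [405.9, 159.1, 11.4]
tcp_rot: [180.0, -0.0, 101.6]
ft_force: [0.1, -0.2, -2.0]
finger_gap: 8.7
pose [405.9 159.1  11.4] rpy [179.99  -0.   101.63] gap 8.7 t 27.2 q6 3.0
shift units [ 0.002 -0.009  0.068] dyaw (np.float64(-0.13), 'rz', np.float64(0.0003))
```

```bash
python3 -m jog '[[[0,0,-0.3,0,0,0,0],[0,0,-0.6,0,0,0,0],[0,0,-0.7,0,0,0,0],[0,0,-0.4,0,0,0,0],[0.5,0.24,-0.2,0,0,0,0],[0.7,0.33,0,0,0,0,0],[0.7,0.33,0,0,0,0,0],[0.7,0.33,0,0,0,0,0],[0.7,0.33,0,0,0,0,0],[0.7,0.33,0,0,0,0,0],[0.45,0.24,0,0,0,0,0],[0,0,0,0,0,-0.02,0]]]'
python3 -m jog '[[[0,0,0,0,0,-0.027,0],[0,0,0,0,0,-0.027,0],[0,0,0,0,0,-0.027,0],[0,0,0,0,0,-0.027,0],[0,0,0,0,0,-0.027,0],[0,0,0,0,0,-0.027,0],[0,0,0,0,0,-0.027,0],[0,0,0,0,0,-0.02,0],[0,0,0,0,0,-0.015,0],[0,0,0,0,0,0,0]]]'
cat >> h.py <<'E'
def trayfit(f,x,y):
    c=cloud(f,0,640,0,480).reshape(-1,3); m=(np.hypot(c[:,0]-x,c[:,1]-y)<125)
    q=c[m&(abs(c[:,2]-25)<3)]; q=q[(abs(q[:,:2]-[x,y]).max(1)>60)]; print('walls',len(q),cv2.minAreaRect(q[:,:2].astype(np.float32)))
E
python3 -c "
from h import *
take('wrist','w13');goto(465.5,398.5,40,-170.65);trayfit('w13',465,398);trayfit('t0',465,398);trayfit('t0',452.5,-398)"
```

```text
time: 28.7
tool_pos: [465.5, 400.4, 122.5]
tcp_rot: [179.9, -0.0, 109.0]
ft_force: [-0.4, -0.8, -1.1]
finger_gap: 8.8
time: 29.95
tool_pos: [465.5, 398.6, 122.4]
tcp_rot: [180.0, 0.0, -170.6]
ft_force: [0.8, -0.5, -1.8]
finger_gap: 8.7
pose [465.4 398.6 122.2] rpy [ 1.7998e+02  3.0000e-02 -1.7065e+02] gap 8.9 t 30.0 q6 -63.6
shift units [-1.000e-03 -2.000e-03  1.644e+00] dyaw (np.float64(0.0), 'rz', np.float64(-0.0))
walls 5279 ((466.567138671875, 398.27337646484375), (168.8896942138672, 168.86328125), 9.315654754638672)
walls 667 ((464.6087646484375, 398.297607421875), (169.0557861328125, 169.42425537109375), 9.229111671447754)
walls 663 ((451.6734313964844, -396.5572204589844), (170.12115478515625, 169.6619415283203), 82.98397064208984)
```

View pics/w13.png

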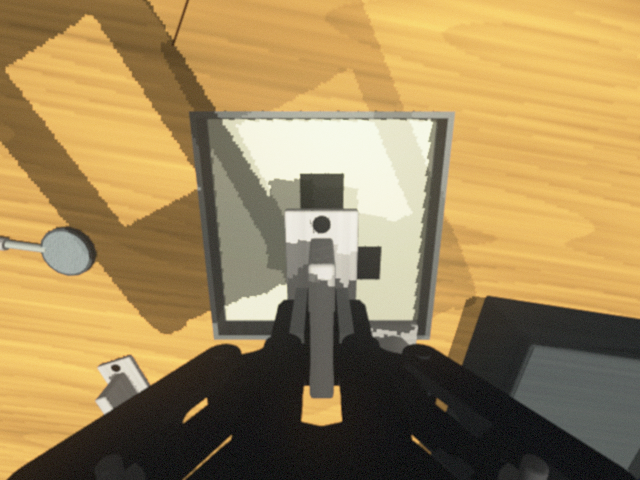

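```bash
python3 -m jog '[[[-0.02,-0.02,0.3,0,0,0,0],[0,0,0.5,0,0,0,0],[0,0,0.5,0,0,0,0],[0,0,0.4,0,0,0,0],[0,0,0.1,0,0,0,0],[0,0,0,0,0,0,0],[0,0,0,0,0,0,0]]]'
python3 -c "
from h import *
goto(466.6,397.4,15.6,-170.65)"
```

```text
time: 30.88
tool_pos: [467.3, 398.3, 32.6]
tcp_rot: [179.9, 0.1, -170.5]
ft_force: [0.4, -0.3, -2.0]
finger_gap: 8.9
pose [467.3 398.3  32.6] rpy [ 1.7995e+02  1.1000e-01 -1.7054e+02] gap 8.9 t 30.88 q6 -63.8
shift units [ 0.016 -0.015  0.339] dyaw (np.float64(-0.11), 'rz', np.float64(0.0003))
```

```bash
python3 -m jog '[[[0.016,-0.015,0.1,0,0,0,0],[0,0,0.1,0,0,0,0],[0,0,0.06,0,0,0,0],[0,0,0.04,0,0,0,0],[0,0,0.02,0,0,0,0],[0,0,0,0,0,0,0],[0,0,0,0,0,0,0]]]'
python3 -c "
from h import *
goto(466.6,397.4,15.4,-170.65)"
```

```text
time: 31.75
tool_pos: [465.8, 396.8, 15.4]
tcp_rot: [180.0, 0.0, -170.5]
ft_force: [0.2, 0.0, -1.8]
finger_gap: 8.7
pose [465.8 396.8  15.4] rpy [ 1.8000e+02  1.0000e-02 -1.7053e+02] gap 8.7 t 31.75 q6 -63.8
shift units [-0.017  0.009  0.   ] dyaw (np.float64(-0.12), 'rz', np.float64(0.0003))
```

```bash
python3 -m jog '[[[-0.01,0,0.01,0,0,0,0],[0,0,0.01,0,0,0,0],[0,0,0,0,0,0,0]]]'; python3 -m jog '[[[0,0,0.01,0,0,0,0],[0,0,0.01,0,0,0,0],[0,0,0,0,0,0,0]]]'
```

```text
time: 32.12
tool_pos: [466.4, 397.0, 15.0]
tcp_rot: [180.0, 0.0, -170.5]
ft_force: [-2.6, -2.4, 5.2]
finger_gap: 9.0
time: 32.5
tool_pos: [466.4, 397.0, 15.0]
tcp_rot: [-180.0, 0.0, -170.5]
ft_force: [-6.9, -5.6, 14.4]
finger_gap: 8.9
```

In contact. Release, rise, and head for the right-hand bracket.

```bash
python3 -m jog '[[[0,0,-0.02,0,0,0,0],[0,0,0,0,0,0,0.2],[0,0,0,0,0,0,0.4],[0,0,0,0,0,0,0.5],[0,0,-0.2,0,0,0,0.5],[0,0,-0.6,0,0,0,0.5],[0,0,-0.7,0,0,0,0.5],[0,0,-0.7,0,0,0,0.5],[0,0,-0.5,0,0,0,0.5],[0,0,0,0,0,0,0.5]]]'
python3 -c "
from h import *
take('wrist','w14')
c=cloud('w14',0,640,0,480).reshape(-1,3); q=c[(abs(c[:,2]-39)<3)&(np.hypot(c[:,0]-466,c[:,1]-398)<45)]
print(len(q),cv2.minAreaRect(q[:,:2].astype(np.float32)),q[:,2].mean());trayfit('w14',465,398)
goto(648,257,150,28.5-0)"
```

```text
time: 33.75
tool_pos: [468.0, 398.1, 153.1]
tcp_rot: [179.8, 0.3, -170.5]
ft_force: [0.3, -0.7, -0.1]
finger_gap: 43.0
694 ((464.6619567871094, 395.3709411621094), (59.280853271484375, 9.226038932800293), 9.274121284484863) 36.68539437562147
walls 2991 ((464.52191162109375, 397.2066955566406), (167.1427459716797, 168.1607666015625), 9.392718315124512)
pose [467.  397.4 150.8] rpy [ 1.7993e+02  1.5000e-01 -1.7053e+02] gap 42.2 t 33.8 q6 -63.9
shift units [-3.109 -3.365  0.016] dyaw (np.float64(199.03), 'rz', np.float64(-0.5529))
```

View pics/w14.png

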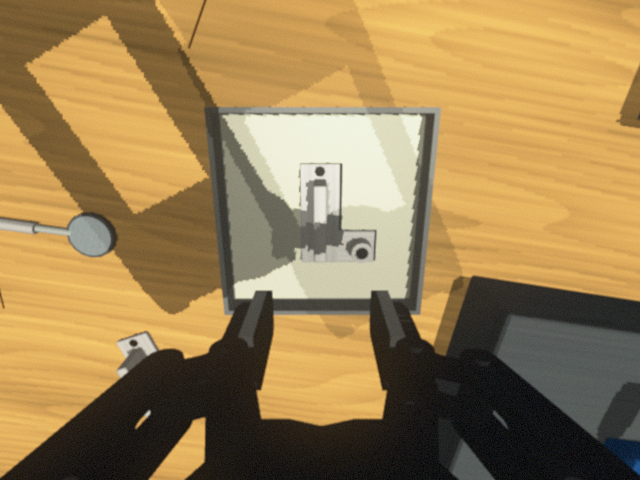

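```bash
python3 -m jog '[[[-0.4,-0.42,0,0,0,0,0.5],[-0.6,-0.65,0,0,0,0,0.5],[-0.6,-0.65,0,0,0,0,0.5],[-0.6,-0.65,0,0,0,0,0.5],[-0.5,-0.55,0,0,0,0,0.5],[-0.3,-0.4,0,0,0,-0.02,0.5],[0,0,0,0,0,-0.027,0.5],[0,0,0,0,0,-0.006,0.5],[0,0,0,0,0,0,0.5]]]'
python3 -c "
from h import *
take('wrist','w15')
c=cloud('w15',0,640,0,480).reshape(-1,3); q=c[(abs(c[:,2]-35)<3)&(np.hypot(c[:,0]-647,c[:,1]-256)<45)]
r=cv2.minAreaRect(q[:,:2].astype(np.float32));print(len(q),r)
q=c[(c[:,2]>2.5)&(c[:,2]<8)&(np.hypot(c[:,0]-647,c[:,1]-256)<60)];print('plate',cv2.minAreaRect(q[:,:2].astype(np.float32)))
goto(*r[0],12,-151.5)"
```

```text
time: 34.92
tool_pos: [640.6, 257.4, 147.3]
tcp_rot: [180.0, -0.2, -151.5]
ft_force: [-0.2, -0.0, 0.3]
finger_gap: 42.9
1000 ((651.2739868164062, 259.9462585449219), (59.88434600830078, 9.8021240234375), 28.615367889404297)
plate ((659.1094360351562, 244.96200561523438), (84.08453369140625, 66.53304290771484), 27.68065643310547)
pose [640.7 257.6 147.6] rpy [ 1.7997e+02 -1.3000e-01 -1.5152e+02] gap 42.5 t 34.98 q6 -100.8
shift units [-0.208 -0.058  2.713] dyaw (np.float64(0.02), 'rz', np.float64(-0.0))
```

```bash
python3 -m jog '[[[-0.1,-0.04,0.3,0,0,0,0.5],[-0.11,-0.04,0.6,0,0,0,0.5],[0,0,0.7,0,0,0,0.5],[0,0,0.5,0,0,0,0.5],[0,0,0.2,0,0,0,0.5],[0,0,0,0,0,0,0.5],[0,0,0,0,0,0,0.5]]]'
python3 -c "
from h import *
goto(651.7,259.1,11,-151.5)"
```

```text
time: 35.85
tool_pos: [653.7, 259.7, 35.8]
tcp_rot: [-180.0, 0.1, -151.5]
ft_force: [0.4, 1.3, -0.7]
finger_gap: 42.7
pose [653.7 259.7  35.8] rpy [-1.7998e+02  1.3000e-01 -1.5146e+02] gap 42.7 t 35.85 q6 -101.1
shift units [0.04  0.009 0.496] dyaw (np.float64(-0.04), 'rz', np.float64(0.0001))
```

```bash
python3 -m jog '[[[0.02,0.009,0.25,0,0,0,0.4],[0,0,0.2,0,0,0,0.3],[0,0,0.04,0,0,0,0.2],[0,0,0,0,0,0,0],[0,0,0,0,0,0,0],[0,0,0,0,0,0,0],[0,0,0,0,0,0,0],[0,0,0,0,0,0,0]]]' 60
python3 -c "
from h import *
s=telemetry.sense();a=np.radians(s['tcp_rot'][2]);print('ex offset of bracket',(np.array([651.27,259.95])-s['tool_pos'][:2])@[np.cos(a),np.sin(a)])
goto()"
python3 -m jog '[[[0,0,-0.3,0,0,0,0],[0,0,-0.6,0,0,0,0],[0,0,-0.7,0,0,0,0],[0,0,-0.7,0,0,0,0],[0,0,-0.6,0,0,0,0],[0,0,-0.3,0,0,0,0],[0,0,0,0,0,0,0]]]'
python3 -c "
from h import *
goto(452.3,-397.5,170,173)"
```

```text
time: 36.85
tool_pos: [651.6, 259.2, 9.9]
tcp_rot: [-180.0, 0.0, -151.5]
ft_force: [0.8, -0.2, -0.9]
finger_gap: 9.1
ex offset of bracket -0.036088538661023885
pose [651.6 259.2   9.9] rpy [-1.8000e+02  1.0000e-02 -1.5146e+02] gap 9.1 t 36.85 q6 -101.0
shift units [-0.  0. -0.] dyaw None
time: 37.72
tool_pos: [652.4, 259.5, 171.7]
tcp_rot: [-180.0, 0.2, -151.5]
ft_force: [0.2, 0.2, -1.5]
finger_gap: 9.0
pose [652.4 259.5 171.7] rpy [-1.7997e+02  1.7000e-01 -1.5145e+02] gap 9.0 t 37.73 q6 -101.0
shift units [ 9.795 -9.63   0.035] dyaw (np.float64(324.45), 'rz', np.float64(-0.9013))
```

```bash
python3 -m jog '[[[0.3,-0.295,0,0,0,0,0],[0.5,-0.49,0,0,0,0,0],[0.6,-0.59,0,0,0,0,0],[0.6,-0.59,0,0,0,0,0],[0.6,-0.59,0,0,0,0,0],[0.6,-0.59,0,0,0,0,0],[0.6,-0.59,0,0,0,0,0],[0.6,-0.59,0,0,0,0,0],[0.6,-0.59,0,0,0,0,0],[0.6,-0.59,0,0,0,0,0],[0.6,-0.59,0,0,0,0,0],[0.6,-0.59,0,0,0,0,0]]]'
python3 -m jog '[[[0.6,-0.59,0,0,0,0,0],[0.6,-0.59,0,0,0,0,0],[0.6,-0.59,0,0,0,0,0],[0.6,-0.59,0,0,0,0,0],[0.4,-0.39,0,0,0,0,0],[0.195,-0.195,0,0,0,0,0],[0,0,0,0,0,0.02,0],[0,0,0,0,0,0.027,0],[0,0,0,0,0,0.027,0],[0,0,0,0,0,0.0248,0],[0,0,0.2,0,0,0,0],[0,0,0,0,0,0,0]]]'
python3 -c "
from h import *
take('wrist','w16');goto(452.3,-397.5,40,173);trayfit('w16',452,-398)"
```

```text
time: 39.22
tool_pos: [511.1, -197.6, 167.8]
tcp_rot: [179.9, -0.1, -151.5]
ft_force: [0.4, -0.6, -1.0]
finger_gap: 9.0
time: 40.72
tool_pos: [477.4, -354.4, 159.2]
tcp_rot: [-176.7, -1.7, 168.3]
ft_force: [0.3, 0.8, -1.7]
finger_gap: 8.9
pose [ 477.6 -354.7  159.7] rpy [-176.65   -1.64  168.21] gap 9.0 t 40.77 q6 -116.8
shift units [ 0.319 -0.942  2.395] dyaw (np.float64(4.79), 'rz', np.float64(-0.0133))
walls 4468 ((453.6291198730469, -397.7034912109375), (169.09178161621094, 168.54420471191406), 82.879150390625)
```

```bash
cat >> h.py <<'E'
def rotto(yaw):
    from scipy.spatial.transform import Rotation as R
    s=telemetry.sense();c=R.from_euler('xyz',s['tcp_rot'],degrees=True);t=R.from_euler('xyz',[180,0,yaw],degrees=True)
    print('q',s['joint_pos'].round(1),'rotvec units',((c.inv()*t).as_rotvec()/2/np.pi).round(4))
E
python3 -c "
from h import *
rotto(173)"
```

```text
q [ -39.2    9.3   90.9   -3.8   79.7 -116.8] rotvec units [-0.0091 -0.0049 -0.0132]
```

```bash
python3 -m jog '[[[0,0,0,-0.0045,-0.0025,-0.0066,0],[0,0,0,-0.0046,-0.0024,-0.0066,0],[0,0,0,0,0,0,0],[0,0,0,0,0,0,0]]]'
python3 -c "
from h import *
rotto(173);goto(452.3,-397.5,120,173)"
```

```text
time: 41.28
tool_pos: [478.0, -355.3, 160.9]
tcp_rot: [-179.9, 0.1, 172.8]
ft_force: [-0.4, 1.1, -1.4]
finger_gap: 8.9
q [ -41.5    9.1   90.9   -0.    79.9 -124.3] rotvec units [-0.0003  0.0002 -0.0005]
pose [ 478.  -355.3  160.9] rpy [-1.7989e+02  7.0000e-02  1.7282e+02] gap 8.9 t 41.27 q6 -124.3
shift units [ 0.404 -0.902  0.817] dyaw (np.float64(0.18), 'rz', np.float64(-0.0005))
```

```bash
python3 -m jog '[[[0.1,-0.3,0.2,0,0,0,0],[0.15,-0.3,0.2,0,0,0,0],[0.15,-0.3,0.2,0,0,0,0],[0,0,0.2,0,0,0,0],[0,0,0,0,0,0,0],[0,0,0,0,0,0,0]]]'
python3 -c "
from h import *
take('wrist','w17');rotto(173);trayfit('w17',452,-398);goto(453,-398.5,13.9,173)"
```

```text
time: 42.02
tool_pos: [452.9, -397.2, 121.0]
tcp_rot: [-179.9, 0.1, 172.8]
ft_force: [0.4, -0.4, -1.2]
finger_gap: 8.7
q [ -46.1   12.1   91.9    0.    75.9 -129. ] rotvec units [-0.0003  0.0003 -0.0004]
walls 5306 ((453.6862487792969, -396.9727783203125), (168.84933471679688, 168.19273376464844), 82.8692626953125)
pose [ 453.1 -397.3  121.3] rpy [-1.7991e+02  1.2000e-01  1.7286e+02] gap 9.1 t 42.08 q6 -129.0
shift units [-1.000e-03 -2.300e-02  2.148e+00] dyaw (np.float64(0.14), 'rz', np.float64(-0.0004))
```

```bash
python3 -m jog '[[[-0.01,-0.014,0.3,0,0,0,0],[0,0,0.5,0,0,0,0],[0,0,0.5,0,0,0,0],[0,0,0.4,0,0,0,0],[0,0,0.1,0,0,0,0],[0,0,0,0,0,0,0],[0,0,0,0,0,0,0]]]'
python3 -c "
from h import *
goto(453.5,-398,13.9,173)"
```

```text
time: 42.95
tool_pos: [453.8, -399.1, 32.1]
tcp_rot: [-179.9, 0.2, 172.8]
ft_force: [0.6, 0.2, -1.2]
finger_gap: 8.8
pose [ 453.8 -399.1   32.1] rpy [-179.85    0.18  172.83] gap 8.8 t 42.95 q6 -129.0
shift units [0.009 0.021 0.364] dyaw (np.float64(0.17), 'rz', np.float64(-0.0005))
```

```bash
python3 -m jog '[[[0.009,0.01,0.1,0,0,0,0],[0,0,0.1,0,0,0,0],[0,0,0.07,0,0,0,0],[0,0,0.04,0,0,0,0],[0,0,0.02,0,0,0,0],[0,0,0,0,0,0,0],[0,0,0,0,0,0,0]]]'
python3 -c "
from h import *
goto(453.5,-398,13.9,173)"
```

```text
time: 43.82
tool_pos: [452.9, -397.9, 14.5]
tcp_rot: [-179.9, 0.1, 172.8]
ft_force: [-0.1, 0.2, -1.6]
finger_gap: 8.9
pose [ 452.9 -397.9   14.5] rpy [-1.7992e+02  1.0000e-01  1.7283e+02] gap 8.9 t 43.83 q6 -129.0
shift units [-0.013  0.     0.012] dyaw (np.float64(0.17), 'rz', np.float64(-0.0005))
```

```bash
python3 -m jog '[[[0,0,0.01,0,0,0,0],[0,0,0.01,0,0,0,0],[0,0,0,0,0,0,0]]]'
```

```text
time: 44.2
tool_pos: [452.7, -397.8, 13.3]
tcp_rot: [-179.9, 0.1, 172.8]
ft_force: [0.0, 0.3, -1.4]
finger_gap: 8.8
```

```bash
python3 -m jog '[[[0,0,0.01,0,0,0,0],[0,0,0,0,0,0,0]]]';python3 -m jog '[[[0,0,0.01,0,0,0,0],[0,0,0,0,0,0,0]]]'
```

```text
time: 44.45
tool_pos: [452.7, -397.8, 12.8]
tcp_rot: [-179.9, 0.1, 172.8]
ft_force: [-0.0, -1.1, -0.9]
finger_gap: 8.9
time: 44.7
tool_pos: [452.8, -397.9, 12.6]
tcp_rot: [-179.9, 0.1, 172.8]
ft_force: [-0.9, 1.1, 2.1]
finger_gap: 9.4
```

Contact. Release and retreat.

```bash
python3 -m jog '[[[0,0,0,0,0,0,0.2],[0,0,0,0,0,0,0.4],[0,0,0,0,0,0,0.5],[0,0,-0.2,0,0,0,0.5],[0,0,-0.6,0,0,0,0.5],[0,0,-0.7,0,0,0,0.5],[0,0,-0.7,0,0,0,0.5],[0,0,-0.5,0,0,0,0.5],[0.5,0,-0.5,0,0,0,0.5],[0.5,0,-0.5,0,0,0,0.5],[0.4,0,0,0,0,0,0.5],[0,0,0,0,0,0,0.5]]]'
python3 -c "
from h import *
take('wrist','w18');take('top','t1')
goto()
c=cloud('w18',0,640,0,480).reshape(-1,3); q=c[(abs(c[:,2]-39)<3)&(np.hypot(c[:,0]-453,c[:,1]+398)<45)]
print(len(q),cv2.minAreaRect(q[:,:2].astype(np.float32)));trayfit('w18',453,-398)
for n,x,y,z in[('stack',614,-53,87),]: hexfit('t1',x,y,z,25)
q=cloud('t1',0,640,0,480).reshape(-1,3);q=q[(abs(q[:,2]-39)<4)&(np.hypot(q[:,0]-465,q[:,1]-398)<45)];print('BL rib',cv2.minAreaRect(q[:,:2].astype(np.float32)))
a=cv2.imread('pics/t0.png').astype(int)[205:265,200:300];b=cv2.imread('pics/t1.png').astype(int)[205:265,200:300];print('mirror diff',abs(a-b).mean())
t=cv2.imread('pics/t1.png')[:360];w=cv2.imread('pics/w18.png');cv2.imwrite('pics/fin.png',np.vstack([cv2.resize(t,(533,300)),cv2.resize(w,(533,300))]))"
```

```text
time: 46.2
tool_pos: [382.5, -389.1, 198.5]
tcp_rot: [-179.9, 0.2, 172.8]
ft_force: [0.3, 0.3, -0.2]
finger_gap: 42.9
pose [ 383.4 -388.9  197.6] rpy [-1.7991e+02  1.2000e-01  1.7281e+02] gap 42.6 t 46.3 q6 -133.6
shift units [ 0.  0. -0.] dyaw None
631 ((454.2557373046875, -398.6654357910156), (9.601736068725586, 60.08830261230469), 82.9823226928711)
walls 2413 ((453.68109130859375, -396.80462646484375), (168.5872039794922, 168.4920196533203), 82.9466781616211)
hex 121 normal mod60 26 -> tool yaw mod60 56 widths [27.5 26.7 27.1] centre [611.3 -52.4]
BL rib ((464.441162109375, 396.0105285644531), (59.4646110534668, 11.128103256225586), 8.647353172302246)
mirror diff 2.6638333333333333
```

View pics/fin.png

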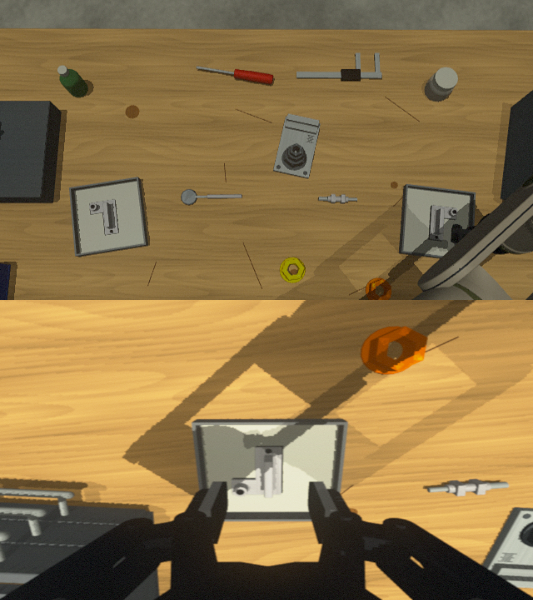

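```bash
python3 -c "
from bench import job; print(job.hand_in())"
```

```text
the job is handed in; nothing more can be done
None
```

The job was handed in at about 46 s of the 115 s allowed. The three black nuts are stacked on the fixture pin, largest, middle, then smallest on top. Each bracket lies rib up in the tray for its hand, and the gripper is open and clear of everything.

**Nuts:** Each was lowered until the wrist force showed contact before I let go. The wrist camera put the top nut's centre at (614.3, -53.1), against about (614.3, -53.2) for the pin. The top camera gave (611.3, -52.4), about 3 mm off in x, slightly more than its stated 2 mm calibration.

**Brackets:** Both were lowered to contact and measured about 2 mm from their tray centres, within about 1° of the outlines.
- **Left bracket:** I pressed slightly further than needed, and the wrist force reached about 17 N. It covers nearly the whole outline.
- **Right bracket:** During the transfer the arm fell short of the commanded path and tilted about 3°. I corrected this in the air, before lowering.

**Mirror:** It looks unmoved. The before and after top pictures differ there only by 2.7 grey levels on average.

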